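# Open the ratchet mould press and draw out the mould frame

### The arm

A 6-joint arm with a two-finger parallel gripper is mounted at the origin on a cart in front of the work surface, level with it; the furniture and walls round the work are solid. World frame = base frame: x ahead of the robot, y to its left, z up, the work surface at z = 0. Lengths are in mm, angles in degrees, forces in N, time in s.
With the tool pointing down it reaches from about 350 to 875 mm from the base axis. Payload 15.5 kg.
Tool frame: the origin (TCP) lies at the very end of the fingers, on their centre line; the grasp point (between the pads) lies 19 mm behind it; z points along the fingers, y is the line along which they close (so a half turn about z gives the same grasp; the last joint's range is limited). The gripper opens to 85 mm and grips with 20 to 120 N. Pads are 22 mm wide; open, the fingers measure 114 mm over their backs; the gripper's body (76 mm by 85 mm) begins 54 mm behind the grasp point. The pads swing forward as they close: fully open they stand 13 mm farther back than shut.
Start: joints at [-74.972, 28.281, 77.091, -0, 74.628, -5.472], TCP at [218.885, -585.419, 231.277] pointing down, gripper open.
Joint ranges: [-166.48, 166.48], [-47.26, 123.95], [12.59, 153.08], [-70.14, 250.14], [6.76, 159.57], [-176.63, 176.63]. Speed limits (degrees/s): [108.29, 108.29, 147.25, 172.46, 172.46, 172.46].

### API

Orientations are given as [roll, pitch, yaw] about the fixed x, y, z axes, in that order (R = Rz(yaw) Ry(pitch) Rx(roll)).
In Python, from cell import manip gives the robot as it stands.
- The arm moves only by the tool shift_gripper, called after "Emit:" as name(argument=value, ...), one argument or row to a line, values as JSON. Schema: {"type":"object","properties":{"ticks":{"type":"object","properties":{"sx":{"type":"array","items":{"type":"number"},"minItems":1,"maxItems":20},"sy":{"type":"array","items":{"type":"number"},"minItems":1,"maxItems":20},"sz":{"type":"array","items":{"type":"number"},"minItems":1,"maxItems":20},"rx":{"type":"array","items":{"type":"number"},"minItems":1,"maxItems":20},"ry":{"type":"array","items":{"type":"number"},"minItems":1,"maxItems":20},"rz":{"type":"array","items":{"type":"number"},"minItems":1,"maxItems":20}},"additionalProperties":false,"required":["sx","sy","sz","rx","ry","rz"]},"aperture":{"type":"number"},"grip_force":{"type":"number"},"only":{"type":"string"},"quiet":{"type":"boolean"},"lines":{"type":"string"}},"required":["ticks"],"additionalProperties":false}. ticks is an object with one list for each field, all of the same length, 1 to 20, a row being the entries at one place: sx, sy, sz (the shift in mm), rx, ry, rz (a rotation vector in degrees); each row shifts and turns the commanded pose from where the row before left it, along the tool's axes as they then stand; what a row does not reach is not made up. A row lasts 1/8 s, in which the tool goes at most 62.5 mm and 10.7 degrees, less where a joint would pass 70% of its speed; a pose out of reach is approached as far as the arm can. aperture is the finger opening in mm, set as the call begins (left out keeps the last). The fingers move at their own pace and stop on an object; grip_force is the grip in N (left out, the last holds). Time passes only in rows, so rows that do not move let the fingers close. The tool returns the time, the measured TCP pose, the force, the opening and the grip force at its end. only (a regular expression) keeps the lines of the reply that match it, lines (a string "A,B") keeps lines A to B, and quiet returns only ok. Input that does not fit is refused with a message, and nothing moves.
- manip.observe(): the state, without advancing time (a new reading comes with each control period).
- manip.camera(name): name is "side" or "top"; returns a dict with "frame" (400x640x3 uint8, red, green, blue), "intrinsics" (3x3 intrinsics, pixels), "view" (4x4, takes a point from world to camera coordinates). Camera axes: x right, y up, looking along -z (the intrinsics and any distortion apply to the point x, -y, -z); pixel columns grow to the right and rows downward; lengths in mm; the calibration is good to about 2 mm. A picture is of the moment at which its call begins. There is no depth.
- manip.hand_in(): hands the job in; it is judged then, once.
The state is a dict: "time_s": time; "q": joint angles; "joint_vel": joint speeds; "effort": joint torques, N m; "tcp_pos": TCP position; "eef_rot": TCP orientation; "contact_force": force on the tool from outside, world axes, zero at the start; "torque": the same for the moment, N m; "width": finger opening in mm; "finger_force": force on a finger pad.
Only numpy, scipy, OpenCV 4.12 (cv2) and the standard library are available. Lean on these libraries where they do the work, as an engineer would, in place of code of your own. Each camera call takes 0.05 s, during which the arm holds its last target. There are 200 camera calls.

### The job

The mould press has been wound down tight and its ratchet is still set to tighten. Flip the ratchet's red reversing lever over to the loosening side and work the handle back and forth until the platen stands well clear of the mould frame, then draw the frame out by its wooden handle along the bed until it lies flat there, all of it out from under the platen. Do not drag the frame hard against the platen, and leave the things round the press where they are.

Things in the scene. Friction and masses are not known exactly. Their poses are not given: they have to be found in the camera images.
- press: fixed green bench press. Origin: underside of the bed, on the upright screw's axis; z up. Bed 112 mm wide, top at z 14 mm, from y -85 to the loading end at y +178 mm; guide rails on it, tops z 20, inner faces x +-41 mm. Columns 18 mm thick at x +-64, y 0, nuts up to z 113 mm; bridge between them y +-18 mm, z 64 to 98 mm.
- platen: steel plate 84 x 80 x 12 mm that the screw presses on the mould frame; axes as the press. Origin: middle of its underside, z 32 mm over the press's origin when shut. A spigot under it (44 x 60 mm, 4 mm deep) stands in the frame's recess and traps the frame until the platen is over 4 mm up. It climbs 3.82 mm per rad of screw to a stop at 10 mm; ratchet and lever climb with it.
- ratchet (a joint): angle of the ratchet handle about the screw axis (rad, grows anticlockwise seen from above): 0 = it points along the press's -y; range -1.2 to 1.2. As the lever is set it drives the screw one way only (1.0 to 1.3 N m; anticlockwise loosens) and clicks past it the other way (0.2 to 0.6 N m). 20 teeth: up to 0.35 rad is lost at a reversal before the pawl bites. The screw stays put.
- lever (a joint): angle of the red reversing lever about its own upright pivot (rad, grows anticlockwise seen from above): near -0.28 the handle tightens (the start), near +0.28 it loosens. An over-centre spring holds it at either end; past 0 it snaps over by itself; about 5 N at the tab flips it. While the pawl rides on a tooth it reads as little as 0.14 either side.
- lever_tab (a point): middle of the red upright tab at the lever's free end, nearly over the screw axis: 9 mm thick (x), 16 mm long (y); its top is 13 mm above this point, the lever's flat arm 13 mm and the 50 mm wide steel head 19 mm below. The lever's pivot is 45 mm away in the point's -y. To loosen, push the tab about 25 mm in the point's -x; the arm moves with it, the handle hardly.
- handle_grip (a point): middle of the black round grip of the ratchet handle (21 to 25 mm thick, 86 mm long, level), 140 mm from the screw axis and 110 mm above the press's origin when shut. The point's -y points outward along the handle; +x, across it, is the way it swings to loosen.
- mould_frame: loose aluminium frame filled with black rubber, 76 mm (x) by 90 mm (y) by 18 mm, 0.3 to 0.6 kg, lying on the bed between the guide rails. Origin: middle of its underside; its y axis runs along the bed to the loading end.
- frame_handle (a point): middle of the mould frame's dark wooden handle, 95 mm in +y from the frame's origin and 25 mm above its underside: an upright block 15 mm thick (x), 46 mm long (y), its top 10 mm above this point.
- finding_tin: round aluminium tin, 50 mm across, 25 mm high, loose; origin under its centre. Leave alone.
- green_bottle: small green bottle with black cap, 36 mm across, 71 mm high, loose; origin under its centre. Leave alone.
- doming_block: brown doming block, a 48 mm cube with round hollows, loose; origin under its centre. Leave alone.

How it is judged (in metres and radians):
On the way, in this order (a step that is already met when the one before it is completed fails the run):
1. the reversing lever has been flipped to the loosening side (value of joint lever above 0.1 rad), for 0.2 s.
2. the screw has been loosened until the platen has lifted by more than 5 mm, clear of the mould frame (z of platen in the frame of press above 0.0373 m), for 0.2 s.
At the end, for the whole second after the job is handed in: The reversing lever is on the loosening side; the platen is still more than 5 mm above where it was shut; the mould frame lies flat (within 0.1 rad) and at rest on the bed of the press, its centre 86 to 175 mm from the screw axis towards the loading end (all of it clear of the platen) (value of joint lever above 0.1 rad and z of platen in the frame of press above 0.0373 m and y of mould_frame in the frame of press between 0.086 and 0.175 m and x of mould_frame in the frame of press between -0.03 and 0.03 m and z of mould_frame in the frame of press between 0.011 and 0.022 m and angle between mould_frame's own z axis and vertical below 0.1 rad and linear speed of mould_frame below 0.02 m/s); the robot touches nothing.
It fails at once if the mould frame was dragged or pressed against the platen with more than 25 N (contact force between mould_frame and platen above 25 N).
It fails at once if a thing beside the press was moved by more than 20 mm (distance of any of doming_block, finding_tin, green_bottle from where it was at the start of the episode above 0.02 m).
It also fails if it takes over 72 s, if anything falls off the work surface, if the arm or the gripper's body presses on something with over 40 N, if the wrist force passes 120 N, or if a joint passes its speed limit or range.

## Working session

There is one attempt and no reset: what is moved stays moved. The work goes in short steps, Python scripts to look and compute and a tool call to move; the robot and the scene stay as the last step left them, time stands still between calls to the robot, and variables do not carry over. Pictures are saved under pics/ and viewed, at most 10 in all, crops included, and the job is handed in when it is done.

```bash
ls; mkdir -p pics; python3 - <<'E'
from cell import manip
import cv2,json
for n in("side","top"):
    c=manip.camera(n); cv2.imwrite(f"pics/{n}0.png",c["frame"][:,:,::-1]); print(n,c["intrinsics"],c["view"],[k for k in c])
print(manip.observe())
E
```

```text
cell.py
pics
side [[421.84755442   0.         321.07429458]
 [  0.         421.84755442 191.40671208]
 [  0.           0.           1.        ]] [[-9.03934680e-01 -4.27533045e-01  1.08438767e-02  4.97311752e+02]
 [ 2.94515816e-01 -6.03910309e-01  7.40643485e-01 -3.12590067e+02]
 [-3.10100835e-01  6.72687025e-01  6.71810716e-01 -9.64377025e+02]
 [ 0.00000000e+00  0.00000000e+00  0.00000000e+00  1.00000000e+00]] ['frame', 'intrinsics', 'view']
top [[381.1410382    0.         316.60894984]
 [  0.         381.1410382  203.52020171]
 [  0.           0.           1.        ]] [[ 4.95178039e-03 -9.99942859e-01  9.47412464e-03 -8.06641849e+01]
 [ 9.95233385e-01  5.85078127e-03  9.73461744e-02 -5.82847892e+02]
 [-9.73960429e-02  8.94692826e-03  9.95205488e-01 -1.12118307e+03]
 [ 0.00000000e+00  0.00000000e+00  0.00000000e+00  1.00000000e+00]] ['frame', 'intrinsics', 'view']
{'time_s': 0.1, 'q': array([-7.49714816e+01,  2.83110288e+01,  7.71247643e+01,  4.93606954e-04,
        7.46263515e+01, -5.47297764e+00]), 'joint_vel': array([-0.01668238, -0.05283525, -0.02810528, -0.05818061, -0.03653081,
       -0.00879055]), 'effort': array([ 2.30209276e-03, -8.83589101e+01, -3.84558034e+01, -1.65846445e-04,
        5.26082120e-03, -1.67209760e-05]), 'tcp_pos': array([ 218.80397101, -585.10423655,  230.75607574]), 'eef_rot': array([-1.79938184e+02, -6.40075312e-03,  2.05013615e+01]), 'contact_force': array([ 0.66447074, -0.72289832, -0.4658101 ]), 'torque': array([ 0.01163772, -0.01751732, -0.04653332]), 'finger_force': 0.0, 'width': 85.78349157982736}
```

View pics/side0.png

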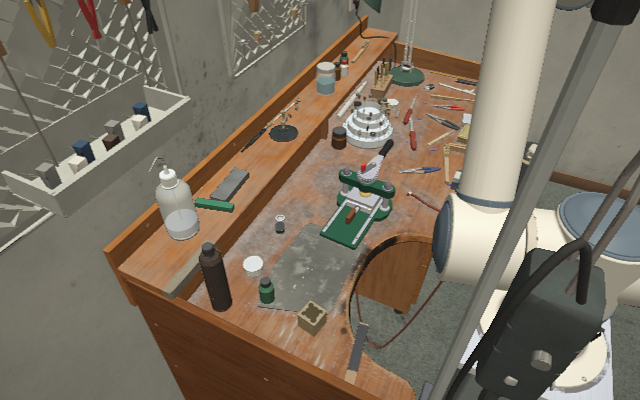

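View pics/top0.png

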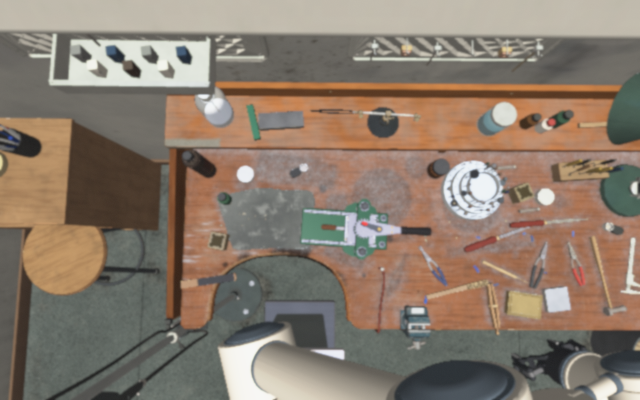

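The press lies at about (360,228) in the top view, with the loading end to the left (world +y) and the black grip at about (415,231). In the side view it is at about (365,195). Next I'll zoom in on both.

```bash
cat > h.py <<'E'
import numpy as np,cv2
from cell import manip
def ray(c,u,v):
    K,V=c["intrinsics"],np.array(c["view"]);R,t=V[:3,:3],V[:3,3]
    d=np.linalg.solve(K,[u,v,1.]);d=R.T@(d*[1,-1,-1]);return -R.T@t,d
def plane(c,u,v,z):
    o,d=ray(c,u,v);return o+d*(z-o[2])/d[2]
def tri(c1,p1,c2,p2):
    o1,d1=ray(c1,*p1);o2,d2=ray(c2,*p2)
    s=np.linalg.lstsq(np.c_[d1,-d2],o2-o1,rcond=None)[0]
    a,b=o1+d1*s[0],o2+d2*s[1];return (a+b)/2,np.linalg.norm(a-b)
def proj(c,P):
    V=np.array(c["view"]);p=V[:3,:3]@np.array(P,float)+V[:3,3];p=c["intrinsics"]@(p*[1,-1,-1]);return p[:2]/p[2]
def blob(c,lo,hi,box):
    x0,y0,x1,y1=box
    m=cv2.inRange(cv2.cvtColor(c["frame"],cv2.COLOR_RGB2HSV)[y0:y1,x0:x1],np.array(lo),np.array(hi))
    n,l,s,ce=cv2.connectedComponentsWithStats(m)
    k=sorted(range(1,n),key=lambda i:-s[i,4])[:3]
    return [(s[i,:5]+[x0,y0,0,0,0],np.round(ce[i]+[x0,y0],1)) for i in k]
E
python3 - <<'E'
from h import *
s,t=manip.camera("side"),manip.camera("top")
a=s["frame"][130:255,310:410];b=t["frame"][190:265,290:440]
cv2.imwrite("pics/z.png",np.vstack([cv2.resize(a,(320,400),interpolation=2).repeat(1,0) if 0 else cv2.copyMakeBorder(cv2.resize(a,None,fx=2.4,fy=2.4,interpolation=2),0,0,0,510,0),cv2.resize(b,None,fx=5,fy=4,interpolation=2)])[:,:,::-1])
print("red side",blob(s,(0,150,120),(8,255,255),(310,130,410,255)))
print("red top",blob(t,(0,110,120),(8,255,255),(340,200,400,260)),blob(t,(170,110,120),(180,255,255),(340,200,400,260)))
print("blk side",blob(s,(0,0,0),(180,255,50),(360,130,410,180)))
print("blk top",blob(t,(0,0,0),(180,255,60),(390,215,440,245)))
print("grn side",blob(s,(60,80,30),(85,255,200),(310,130,410,255)))
print("grn top",blob(t,(60,80,30),(85,255,200),(290,190,400,270)))
E
```

```text
red side [(array([361, 163,   5,   9,  33]), array([362.8, 166.7])), (array([408, 193,   1,   1,   1]), array([408., 193.]))]
red top [(array([363, 223,   3,   2,   6]), array([364. , 223.5]))] [(array([362, 222,   6,   4,  12]), array([364.3, 223.4]))]
blk side [(array([379, 140,  14,  17,  98]), array([386.4, 147.4]))]
blk top [(array([403, 228,  27,   7, 128]), array([416.5, 230.8]))]
grn side [(array([ 320,  199,   72,   50, 1177]), array([351.2, 226. ])), (array([339, 170,  56,  28, 543]), array([366.1, 185.1])), (array([337, 193,   9,  14,  68]), array([339.8, 199.4]))]
grn top [(array([304, 214,  40,  26, 604]), array([323.6, 225.6])), (array([358, 207,  18,  11,  96]), array([365.5, 212.7])), (array([355, 238,  18,  16,  94]), array([363.2, 244.4]))]
```

View pics/z.png

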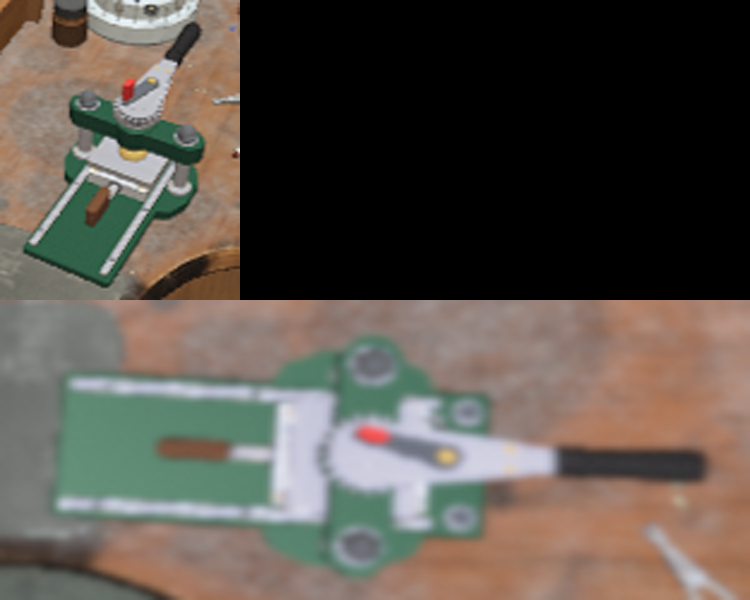

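Zoomed in, the lever tab is red at top (364.5,224) and side (363,167). The nuts are at top (364.4,205.8) and (361.6,251.3), the bed's loading-end corners at (303,209.5) and (301.4,244.3), the wooden handle at about (329,227), and the grip centre at (416.5,230.8).

```bash
python3 - <<'E'
from h import *
np.set_printoptions(precision=1,suppress=True)
s,t=manip.camera("side"),manip.camera("top")
n1,n2=plane(t,364.4,205.8,113),plane(t,361.6,251.3,113);print("nuts",n1,n2,np.linalg.norm(n1-n2))
m1,m2=plane(s,310+88/2.4,130+98/2.4,113),plane(s,310+187/2.4,130+132/2.4,113);print("nuts side",m1,m2,np.linalg.norm(m1-m2))
c1,c2=plane(t,303,209.5,14),plane(t,301.4,244.3,14);print("bed",c1,c2,np.linalg.norm(c1-c2),(c1+c2)/2)
d1,d2=plane(s,310+25/2.4,130+245/2.4,14),plane(s,310+103/2.4,130+282/2.4,14);print("bed side",d1,d2,np.linalg.norm(d1-d2),(d1+d2)/2)
print("tab",tri(s,(362.8,166.7),t,(364.3,223.7)))
print("grip",tri(s,(386.4,147.4),t,(416.5,230.8)),plane(t,416.5,230.8,110),plane(s,386.4,147.4,110))
print("wood",blob(s,(0,100,30),(15,255,130),(335,200,360,235))[:2],blob(t,(0,80,30),(15,255,150),(310,215,345,235))[:2])
print("things",plane(t,245,174,25),plane(t,224,199,71),plane(t,217,241,48))
print(plane(t,403,229.5,110),plane(t,430,231.8,110),plane(t,404,230,110))
E
```

```text
nuts [ 569.4 -210.5  113. ] [ 443.1 -201.8  113. ] 126.66275272875414
nuts side [ 565.7 -199.9  113. ] [ 440.5 -193.3  113. ] 125.37604296588981
bed [566.2 -36.2  14. ] [460.6 -32.3  14. ] 105.65752791906449 [513.4 -34.2  14. ]
bed side [570.1 -37.6  14. ] [469.1 -25.6  14. ] 101.74913860132037 [519.6 -31.6  14. ]
tab (array([ 519.5, -205.7,  140. ]), np.float64(2.9203181132739826))
grip (array([ 500.1, -354.8,  114.4]), np.float64(0.4955133540128725)) [ 500.5 -355.9  110. ] [ 501.4 -360.8  110. ]
wood [(array([346, 208,   9,  16,  77]), array([350.1, 215.8]))] [(array([322, 225,  13,   5,  50]), array([328.2, 226.7]))]
things [672.7 141.   25. ] [590.8 191.8  71. ] [469.3 214.1  48. ]
[ 503.9 -318.2  110. ] [ 497.9 -393.6  110. ] [ 502.5 -321.   110. ]
```

Emit:
shift_gripper(
  ticks={"sx":[31.4,31.4,31.4,31.4,31.4,31.4,31.4,31.4,31.4,31.4,31.4,31.4,31.4,31.4,0,0,0,0,0],"sy":[-16.8,-16.8,-16.8,-16.8,-16.8,-16.8,-16.8,-16.8,-16.8,-16.8,-16.8,-16.8,-16.8,-16.8,0,0,0,0,0],"sz":[0,0,0,0,0,0,0,0,0,0,0,0,0,0,0,0,0,0,0],"rx":[0,0,0,0,0,0,0,0,0,0,0,0,0,0,0,0,0,0,0],"ry":[0,0,0,0,0,0,0,0,0,0,0,0,0,0,0,0,0,0,0],"rz":[0,0,0,0,0,0,0,0,0,0,0,0,0,0,6,6,6,5.5,0]},
  aperture=0,
  grip_force=40,
)

```text
time_s: 2.68
tcp_pos: [548.3, -211.1, 231.3]
eef_rot: [-180.0, 0.0, -3.0]
contact_force: [-0.2, 0.4, 0.6]
width: 0.3
finger_force: 0.0
```

Emit:
shift_gripper(
  ticks={"sx":[0,0,0,0,0],"sy":[0,0,0,0,0],"sz":[24,24,24,23,0],"rx":[0,0,0,0,0],"ry":[0,0,0,0,0],"rz":[0,0,0,0,0]},
)

```text
time_s: 3.3
tcp_pos: [547.4, -210.7, 135.0]
eef_rot: [-179.9, 0.2, -2.9]
contact_force: [0.2, -0.6, 0.5]
width: -0.4
finger_force: 0.0
```

```bash
python3 - <<'E'
from h import *
s,t=manip.camera("side"),manip.camera("top")
a=s["frame"][120:220,300:420];b=t["frame"][190:265,290:440]
cv2.imwrite("pics/z1.png",np.vstack([cv2.resize(a,(600,400),interpolation=2)[:,:],cv2.resize(b,(600,200),interpolation=2)])[:,:,::-1])
p=manip.observe()["tcp_pos"];print(p,proj(s,p),proj(t,p))
print("red side",blob(s,(0,150,100),(8,255,255),(340,150,380,185)))
E
```

```text
[ 548.5446547  -211.30706481  136.91084619] [354.29396991 163.63920473] [365.94195566 212.61651718]
red side [(array([361, 163,   5,   9,  32]), array([362.9, 166.6]))]
```

View pics/z1.png

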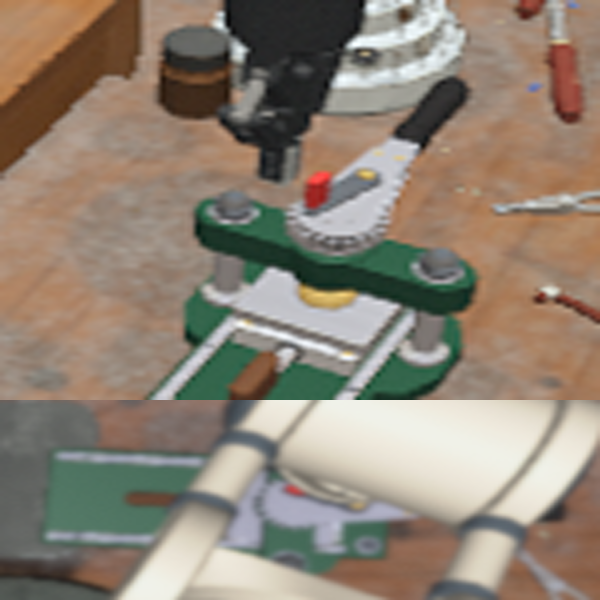

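The side view shows the closed fingertips at about (356,165), at tab height. They sit left of the red tab (361–366, 163–172), on its +x side, so I push in -x.

Emit:
shift_gripper(
  ticks={"sx":[-5,-5,-5,-5,-5],"sy":[-3,0,0,0,0],"sz":[0,0,0,0,0],"rx":[0,0,0,0,0],"ry":[0,0,0,0,0],"rz":[0,0,0,0,0]},
)

```text
time_s: 4.03
tcp_pos: [522.9, -206.8, 136.3]
eef_rot: [180.0, 0.0, -3.0]
contact_force: [0.5, -0.0, 0.5]
width: -0.2
finger_force: 0.0
```

Emit:
shift_gripper(
  ticks={"sx":[-4,-4,-4,0],"sy":[0,0,0,0],"sz":[0,0,0,0],"rx":[0,0,0,0],"ry":[0,0,0,0],"rz":[0,0,0,0]},
)

```text
time_s: 4.53
tcp_pos: [512.8, -206.6, 136.5]
eef_rot: [180.0, -0.2, -3.0]
contact_force: [10.4, 1.0, -5.2]
width: -0.1
finger_force: 5.0
```

```bash
python3 - <<'E'
from h import *
s=manip.camera("side")
print("red side",blob(s,(0,150,100),(8,255,255),(340,150,390,185)))
E
```

```text
red side [(array([370, 165,   4,  10,  26]), array([371.4, 169.1]))]
```

Emit:
shift_gripper(
  ticks={"sx":[8,12,12,0],"sy":[0,0,0,0],"sz":[0,0,0,0],"rx":[0,0,0,0],"ry":[0,0,0,0],"rz":[0,0,0,0]},
)

```text
time_s: 5.08
tcp_pos: [544.4, -208.0, 136.1]
eef_rot: [180.0, -0.0, -3.0]
contact_force: [0.1, 0.4, -0.1]
width: 0.2
finger_force: 0.0
```

```bash
python3 - <<'E'
from h import *
s=manip.camera("side")
print("red side",blob(s,(0,150,100),(8,255,255),(340,150,390,185)))
cv2.imwrite("pics/z2.png",cv2.resize(s["frame"][130:200,320:420],(700,490),interpolation=2)[:,:,::-1])
E
```

```text
red side [(array([370, 165,   4,  10,  23]), array([371.6, 169.4]))]
```

View pics/z2.png

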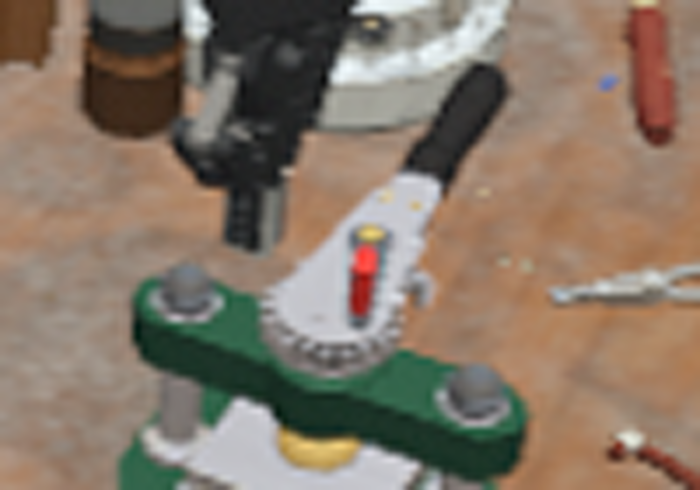

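Lever now lies on the -x side (tab at crop (363,290)) and stays there; the grip is unmoved, near side (385,148). Next is the grip.

Emit:
shift_gripper(
  ticks={"sx":[0,0,0,-9,-9,-9,-9,0,0,0,0,0,0,0,0,0,0,0],"sy":[0,0,0,37,37,37,37,0,0,0,0,0,0,0,0,0,0,0],"sz":[-25,-25,-25,0,0,0,0,0,0,0,0,0,0,0,0,0,0,0],"rx":[0,0,0,0,0,0,0,0,0,0,0,0,0,0,0,0,0,0],"ry":[0,0,0,0,0,0,0,0,0,0,0,0,0,0,0,0,0,0],"rz":[0,0,0,0,0,0,0,-9,-9,-9,-9,-9,-9,-9,-9,-9,-9,0]},
  aperture=55,
  grip_force=20,
)

```text
time_s: 7.38
tcp_pos: [499.4, -353.6, 211.2]
eef_rot: [-180.0, -0.0, 87.0]
contact_force: [0.5, -1.0, -0.1]
width: 55.3
finger_force: 0.0
```

```bash
python3 - <<'E'
from h import *
s=manip.camera("side");t=manip.camera("top")
print("blk side",blob(s,(0,0,0),(180,255,50),(360,130,410,180)))
print("blk top",blob(t,(0,0,0),(180,255,60),(390,215,440,245)))
E
```

```text
blk side [(array([378, 139,  14,  17,  79]), array([385.3, 147. ]))]
blk top [(array([403, 215,  29,  19, 180]), array([417.8, 227.9])), (array([435, 215,   3,   2,   4]), array([436. , 215.2]))]
```

Emit:
shift_gripper(
  ticks={"sx":[0,0,0,0,0,0],"sy":[0,0,0,0,0,0],"sz":[24,24,24,25,26,0],"rx":[0,0,0,0,0,0],"ry":[0,0,0,0,0,0],"rz":[0,0,0,0,0,0]},
)

```text
time_s: 8.22
tcp_pos: [498.8, -353.0, 86.8]
eef_rot: [-179.8, -0.1, 86.9]
contact_force: [0.1, -0.5, 0.7]
width: 54.8
finger_force: 0.0
```

Emit:
shift_gripper(
  ticks={"sx":[0,0,0,0],"sy":[0,0,0,0],"sz":[0,0,0,0],"rx":[0,0,0,0],"ry":[0,0,0,0],"rz":[0,0,0,0]},
  aperture=10,
  grip_force=20,
)

```text
time_s: 8.72
tcp_pos: [500.6, -354.5, 89.5]
eef_rot: [179.9, 0.1, 87.0]
contact_force: [2.0, -0.9, 8.0]
width: 22.3
finger_force: 19.7
```

Emit:
shift_gripper(
  ticks={"sx":[0.54,0.54,0.54,0.54,0.54,0.54],"sy":[12.4,12.4,12.4,12.4,12.4,12.4],"sz":[-0.2,-0.3,-0.3,-0.3,-0.3,-0.3],"rx":[0,0,0,0,0,0],"ry":[0,0,0,0,0,0],"rz":[-5,-5,-5,-5,-5,-5]},
)

```text
time_s: 9.48
tcp_pos: [572.4, -339.9, 91.1]
eef_rot: [180.0, 0.2, 117.1]
contact_force: [-2.3, -8.0, 3.5]
width: 22.2
finger_force: 20.6
```

Emit:
shift_gripper(
  ticks={"sx":[0.54,0.54,0.54,0.54,0.54,0.54,0],"sy":[12.4,12.4,12.4,12.4,12.4,12.4,0],"sz":[-0.3,-0.3,-0.3,-0.3,-0.3,-0.3,0],"rx":[0,0,0,0,0,0,0],"ry":[0,0,0,0,0,0,0],"rz":[-5,-5,-5,-5,-5,-5,0]},
)

```text
time_s: 10.35
tcp_pos: [629.2, -290.8, 93.3]
eef_rot: [-180.0, 0.4, 147.1]
contact_force: [10.3, -11.8, -0.6]
width: 22.5
finger_force: 20.7
```

Emit:
shift_gripper(
  ticks={"sx":[0.78,0.78,0.78,0.78,0.78,0.78,0.78,0.78,0.78,0.78,0],"sy":[-14.8,-14.8,-14.8,-14.8,-14.8,-14.8,-14.8,-14.8,-14.8,-14.8,0],"sz":[0,0,0,0,0,0,0,0,0,0,0],"rx":[0,0,0,0,0,0,0,0,0,0,0],"ry":[0,0,0,0,0,0,0,0,0,0,0],"rz":[6,6,6,6,6,6,6,6,6,6,0]},
)

```text
time_s: 11.72
tcp_pos: [499.7, -353.9, 92.9]
eef_rot: [180.0, 0.0, 86.9]
contact_force: [-1.3, -0.3, 7.2]
width: 22.1
finger_force: 19.4
```

Emit:
shift_gripper(
  ticks={"sx":[0.78,0.78,0.78,0.78,0.78,0.78,0.78,0.78,0.78,0],"sy":[-14.8,-14.8,-14.8,-14.8,-14.8,-14.8,-14.8,-14.8,-14.8,0],"sz":[0,0,0,0,0,0,0,0,0,0],"rx":[0,0,0,0,0,0,0,0,0,0],"ry":[0,0,0,0,0,0,0,0,0,0],"rz":[6,6,6,6,6,6,6,6,6,0]},
)

```text
time_s: 12.98
tcp_pos: [387.4, -289.1, 92.7]
eef_rot: [-180.0, 0.1, 32.9]
contact_force: [-17.0, -9.8, 14.4]
width: 22.4
finger_force: 20.0
```

```bash
python3 - <<'E'
from h import *
s=manip.camera("side")
print(manip.observe()["q"],manip.observe()["torque"])
cv2.imwrite("pics/z3.png",cv2.resize(s["frame"][120:260,300:440],(600,600),interpolation=2)[:,:,::-1])
E
```

```text
[-43.75444697  28.67652687 105.43263068  -0.15843549  45.90344888
  13.34904045] [-1.32197453  2.60956128  0.17718014]
```

View pics/z3.png

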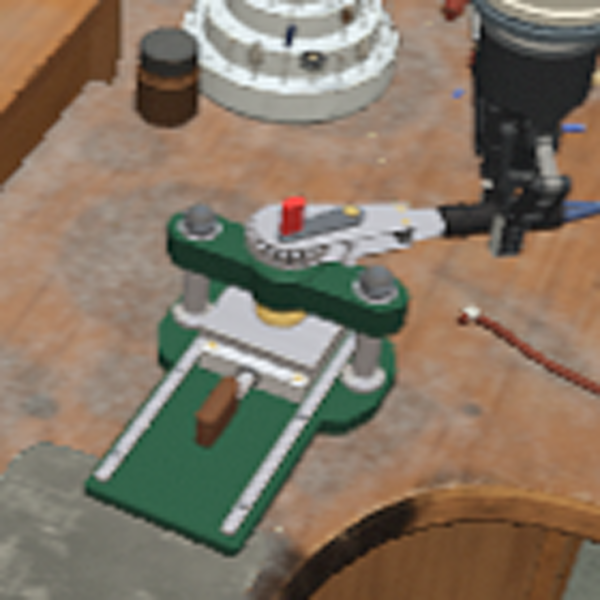

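Lever (pivot crop (352,212), tab base (290,235)) is still on the loosening side and the handle is at about -56°. Now the working stroke.

Emit:
shift_gripper(
  ticks={"sx":[-1.5,0.78,0.78,0.78,0.78,0.78,0.78,0.78,0.78,0.78],"sy":[14.8,14.8,14.8,14.8,14.8,14.8,14.8,14.8,14.8,14.8],"sz":[-1,-0.4,-0.4,-0.4,-0.4,-0.4,-0.4,-0.4,-0.4,-0.4],"rx":[0,0,0,0,0,0,0,0,0,0],"ry":[0,0,0,0,0,0,0,0,0,0],"rz":[-6,-6,-6,-6,-6,-6,-6,-6,-6,-6]},
)

```text
time_s: 14.28
tcp_pos: [512.8, -353.9, 96.5]
eef_rot: [-179.9, -0.1, 93.2]
contact_force: [-4.2, 5.0, 1.7]
width: 22.2
finger_force: 22.3
```

Emit:
shift_gripper(
  ticks={"sx":[0.78,0.78,0.78,0.78,0.78,0],"sy":[14.8,14.8,14.8,14.8,14.8,0],"sz":[-0.4,-0.4,-0.4,-0.4,-0.4,0],"rx":[0,0,0,0,0,0],"ry":[0,0,0,0,0,0],"rz":[-6,-6,-6,-6,-6,0]},
)

```text
time_s: 15.02
tcp_pos: [583.9, -332.4, 98.8]
eef_rot: [180.0, 0.1, 123.1]
contact_force: [1.8, -6.6, -2.2]
width: 22.4
finger_force: 23.0
```

```bash
python3 - <<'E'
from h import *
s=manip.camera("side")
print(manip.observe()["torque"])
cv2.imwrite("pics/z4.png",cv2.resize(s["frame"][120:260,300:440],(600,600),interpolation=2)[:,:,::-1])
E
```

```text
[-0.9399296  -0.18500876 -0.39199906]
```

View pics/z4.png

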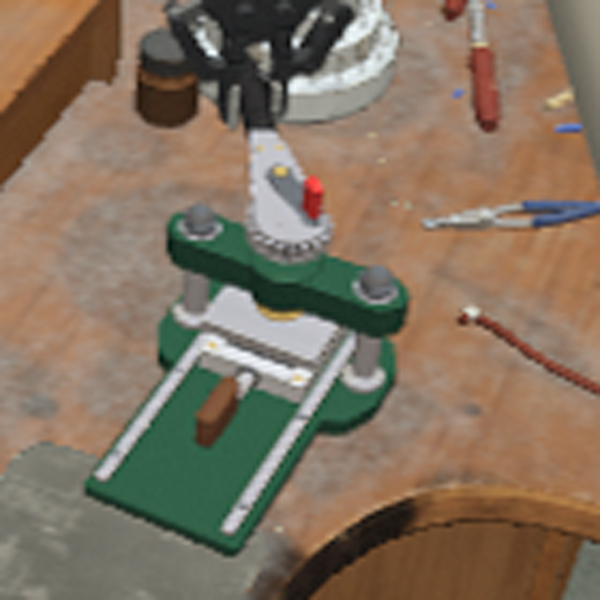

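The head now stands visibly above the bridge and the platen has come up. The last part of the stroke follows.

Emit:
shift_gripper(
  ticks={"sx":[0.78,0.78,0.78,0.78,0],"sy":[14.8,14.8,14.8,14.8,0],"sz":[-0.4,-0.4,-0.4,-0.4,0],"rx":[0,0,0,0,0],"ry":[0,0,0,0,0],"rz":[-6,-6,-6,-6,0]},
)

```text
time_s: 15.7
tcp_pos: [626.7, -292.3, 100.6]
eef_rot: [-179.9, 0.3, 147.1]
contact_force: [9.3, -18.4, -9.8]
width: 22.4
finger_force: 24.5
```

```bash
python3 - <<'E'
from h import *
s=manip.camera("side")
print(manip.observe()["torque"])
print("red",blob(s,(0,150,100),(8,255,255),(340,140,400,185)))
cv2.imwrite("pics/z5.png",cv2.resize(s["frame"][150:220,320:420],(800,560),interpolation=2)[:,:,::-1])
E
```

```text
[-2.68910997 -1.34897208 -0.37826732]
red [(array([370, 160,   6,   9,  43]), array([372.3, 163.8]))]
```

View pics/z5.png

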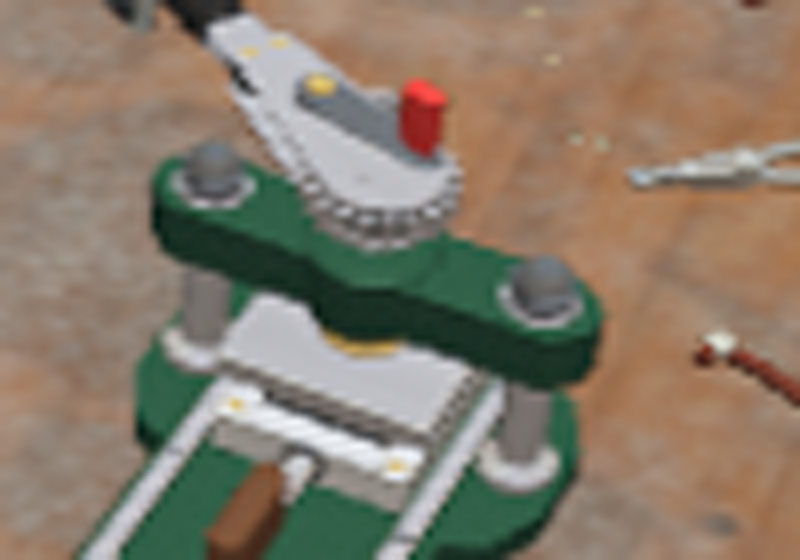

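The handle is up, a dark gap shows between platen and frame, and the lever is still over. I release, lift, and measure the wooden handle.

Emit:
shift_gripper(
  ticks={"sx":[0,0,0,0,0,0,0,0],"sy":[0,0,0,0,0,0,0,0],"sz":[0,0,-10,-25,-25,-25,-25,0],"rx":[0,0,0,0,0,0,0,0],"ry":[0,0,0,0,0,0,0,0],"rz":[0,0,0,0,0,0,0,0]},
  aperture=60,
)

```text
time_s: 16.75
tcp_pos: [625.6, -290.7, 213.1]
eef_rot: [180.0, 0.3, 147.0]
contact_force: [0.4, -0.8, -0.6]
width: 60.0
finger_force: 0.0
```

```bash
python3 - <<'E'
from h import *
np.set_printoptions(precision=1,suppress=True)
s=manip.camera("side");t=manip.camera("top")
a=blob(s,(0,100,30),(15,255,130),(335,200,360,235))[0];b=blob(t,(0,80,30),(15,255,150),(310,215,345,235))
print(a,b)
print("side",plane(s,*a[1],39))
if b: print("top",plane(t,*b[0][1],47),tri(s,a[1],t,b[0][1]))
print("red",blob(s,(0,150,100),(8,255,255),(340,140,400,185)))
E
```

```text
(array([346, 211,   9,  13,  54]), array([349.7, 217.7])) [(array([322, 225,  13,   5,  48]), array([328.1, 226.7]))]
side [ 510.8 -100.5   39. ]
top [ 512.9 -111.6   47. ] (array([ 514.2, -112.2,   26.5]), np.float64(1.1546397489487095))
red [(array([370, 160,   6,  10,  41]), array([372.7, 164.2]))]
```

Emit:
shift_gripper(
  ticks={"sx":[0,0,0,0,0,0,0,29.8,29.8,29.8,29.8,29.8,29.8,0,0,0,0,0],"sy":[0,0,0,0,0,0,0,-20.6,-20.6,-20.6,-20.6,-20.6,-20.6,0,0,0,0,0],"sz":[0,0,0,0,0,0,0,0,0,0,0,0,0,30,30,30,30,0],"rx":[0,0,0,0,0,0,0,0,0,0,0,0,0,0,0,0,0,0],"ry":[0,0,0,0,0,0,0,0,0,0,0,0,0,0,0,0,0,0],"rz":[8.6,8.6,8.6,8.6,8.6,8.5,8.5,0,0,0,0,0,0,0,0,0,0,0]},
  aperture=42,
  grip_force=40,
)

```text
time_s: 19.1
tcp_pos: [508.9, -104.7, 88.1]
eef_rot: [-179.7, -0.1, 87.0]
contact_force: [0.1, -0.4, 1.6]
width: 42.2
finger_force: 0.0
```

```bash
python3 - <<'E'
from h import *
s=manip.camera("side")
p=manip.observe()["tcp_pos"];print(p,proj(s,p),proj(s,[511.5,-111,49]))
cv2.imwrite("pics/z6.png",cv2.resize(s["frame"][120:260,300:440],(600,600),interpolation=2)[:,:,::-1])
E
```

```text
[ 509.7908619  -105.02341642   89.46553421] [351.74097195 203.60476637] [351.11236488 212.63762229]
```

View pics/z6.png

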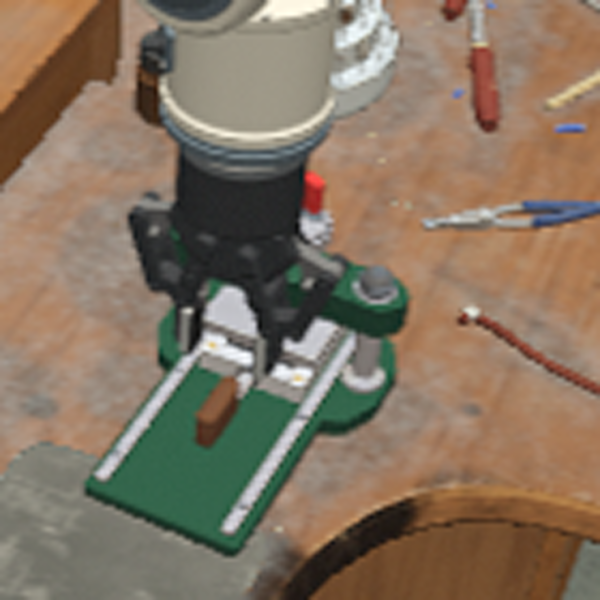

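Fingertips (crop (185,340) and (263,370)) straddle the wooden handle, which is below them at about (217,405). I go down and grip.

Emit:
shift_gripper(
  ticks={"sx":[0,0,0,0,0],"sy":[1.5,0,0,0,0],"sz":[20,20,15,10,0],"rx":[0,0,0,0,0],"ry":[0,0,0,0,0],"rz":[0,0,0,0,0]},
)

```text
time_s: 19.77
tcp_pos: [511.9, -105.4, 24.8]
eef_rot: [-180.0, -0.0, 87.0]
contact_force: [-1.1, -0.5, 0.1]
width: 41.5
finger_force: 0.0
```

Emit:
shift_gripper(
  ticks={"sx":[0,0,0],"sy":[0,0,0],"sz":[0,0,0],"rx":[0,0,0],"ry":[0,0,0],"rz":[0,0,0]},
  aperture=5,
  grip_force=30,
)

```text
time_s: 20.15
tcp_pos: [512.5, -105.5, 25.5]
eef_rot: [179.9, 0.0, 87.0]
contact_force: [1.5, 2.4, 4.5]
width: 14.3
finger_force: 34.3
```

Emit:
shift_gripper(
  ticks={"sx":[2,3,5,5],"sy":[0,0,0,0],"sz":[0,0,0,0],"rx":[0,0,0,0],"ry":[0,0,0,0],"rz":[0,0,0,0]},
)

```text
time_s: 20.65
tcp_pos: [513.0, -90.7, 25.2]
eef_rot: [180.0, 0.0, 87.0]
contact_force: [-1.0, -7.0, 5.0]
width: 14.2
finger_force: 34.4
```

Emit:
shift_gripper(
  ticks={"sx":[7,7,7,7,7,7,7,7],"sy":[0,0,0,0,0,0,0,0],"sz":[0,0,0,0,0,0,0,0],"rx":[0,0,0,0,0,0,0,0],"ry":[0,0,0,0,0,0,0,0],"rz":[0,0,0,0,0,0,0,0]},
)

```text
time_s: 21.65
tcp_pos: [515.9, -34.6, 25.2]
eef_rot: [180.0, 0.0, 87.0]
contact_force: [-0.1, -5.7, 4.4]
width: 14.3
finger_force: 34.5
```

Sliding freely; about 52 mm more.

Emit:
shift_gripper(
  ticks={"sx":[7,7,7,7,7,7,5,3,0],"sy":[0,0,0,0,0,0,0,0,0],"sz":[0,0,0,0,0,0,0,0,0],"rx":[0,0,0,0,0,0,0,0,0],"ry":[0,0,0,0,0,0,0,0,0],"rz":[0,0,0,0,0,0,0,0,0]},
)

```text
time_s: 22.78
tcp_pos: [518.7, 15.5, 25.2]
eef_rot: [180.0, 0.0, 87.0]
contact_force: [1.0, -0.5, 5.7]
width: 14.3
finger_force: 34.6
```

Emit:
shift_gripper(
  ticks={"sx":[0,0,0,0,0,0,0,-40,-50,-50,0],"sy":[0,0,0,0,0,0,0,0,0,0,0],"sz":[0,0,-10,-20,-30,-40,-40,0,0,0,0],"rx":[0,0,0,0,0,0,0,0,0,0,0],"ry":[0,0,0,0,0,0,0,0,0,0,0],"rz":[0,0,0,0,0,0,0,0,0,0,0]},
  aperture=42,
)

```text
time_s: 24.15
tcp_pos: [510.9, -127.3, 165.6]
eef_rot: [180.0, 0.0, 86.8]
contact_force: [-0.4, 0.6, 0.8]
width: 42.0
finger_force: 0.0
```

```bash
python3 - <<'E'
from h import *
s=manip.camera("side");t=manip.camera("top")
cv2.imwrite("pics/z7.png",np.hstack([cv2.resize(s["frame"][130:280,290:410],(400,500),interpolation=2),cv2.resize(t["frame"][180:280,260:340],(400,500),interpolation=2)])[:,:,::-1])
E
```

```text
(no output)
```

View pics/z7.png

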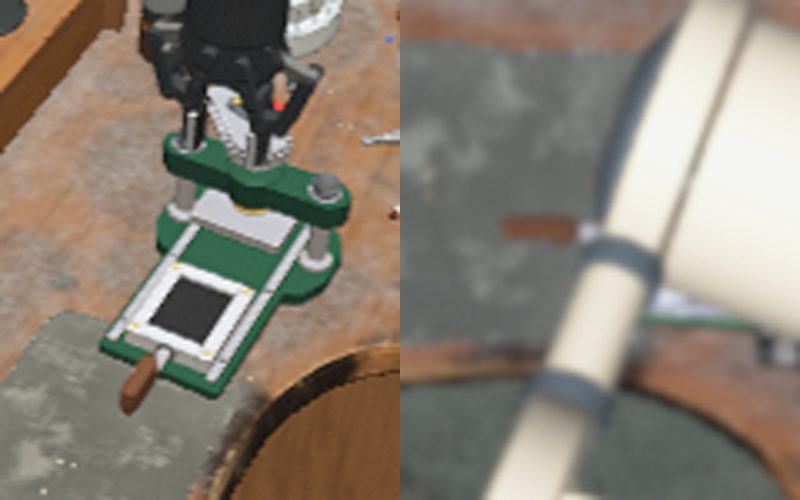

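The picture shows the frame flat between the rails near the loading end, with its rubber at crop (195,305) and clear of the platen; the gripper is clear too. Before handing in I check the lift by tracking the platen's corner against the first picture.

```bash
python3 - <<'E'
from h import *
s=manip.camera("side");a=cv2.imread("pics/side0.png",0);b=cv2.cvtColor(s["frame"],cv2.COLOR_RGB2GRAY)
d=proj(s,[466,-170,42])-proj(s,[466,-170,32]);print("px for 10mm",d)
for x0,x1 in((368,378),(345,356)):
    col=lambda im:cv2.resize(im[180:215,x0:x1],None,fx=1,fy=1)
    print(x0);print(np.hstack([col(a),np.full((35,1),0,np.uint8),col(b)])[8:30])
print(manip.observe()["contact_force"])
E
```

```text
px for 10mm [ 0.33252389 -2.51783757]
368
[[ 42  40  40  40  41  40  39  42  59  74   0  43  44  47  45  43  42  42
   47  64  79]
 [ 38  41  43  43  41  40  41  39  40  37   0  43  43  45  44  45  45  43
   45  43  41]
 [ 39  39  40  39  40  41  40  40  39  41   0  42  43  43  44  44  45  45
   46  45  44]
 [ 33  38  38  40  38  41  39  42  41  43   0  39  43  45  42  43  45  45
   43  45  43]
 [ 79  84  82  48  43  40  38  40  41  39   0  68  80  83  54  44  44  41
   42  44  44]
 [196 184 163 128 107  94  56  38  36  37   0 172 174 171 139 114 101  62
   40  40  42]
 [175 167 157 176 202 192 153  94  75  56   0 173 190 209 209 210 202 162
  102  81  61]
 [163 152 156 184 197 196 198 201 194 154   0 205 205 205 205 206 206 208
  210 203 166]
 [153 160 173 194 194 195 195 196 196 199   0 201 201 202 203 205 205 205
  206 208 213]
 [186 198 195 193 191 191 192 195 195 199   0 200 200 201 202 202 202 204
  206 214 193]
 [193 194 194 194 194 194 193 191 193 196   0 200 200 200 201 201 202 203
  206 192 137]
 [191 192 192 192 193 195 195 196 196 167   0 204 202 201 201 200 200 203
  206
[... 2377 characters left out ...]
 139 137 147 186 219 230 232   0 179  82  83  86  87  86
   88  88  86  87  86]
 [117 111 147 143 142 140 139 135 134 146 187   0 129  79  85  85  88  88
   88  86  87  87  87]
 [ 73 106 138 142 141 142 142 141 140 139 124   0  81  84  87  86  87  88
   86  87  87  86  88]
 [ 76  78  67  82 115 134 142 143 142 134  98   0  83  85  85  86  87  86
   86  87  85  89  88]
 [ 78  80  79  79  77  83 110 126 123 115 109   0  82  84  85  87  85  86
   87  88  87  87  86]
 [ 81  82  80  81  79  78  83  88  92  90 159   0 104  94  86  83  85  86
   87  88  86  88  87]
 [ 80  80  80  80  79  81  89  92  94  93 117   0 209 176 138 100  84  82
   82  84  86  87  86]]
[ 0.38845823 -0.15992541 -1.06431638]
```

The platen's front edge has risen about 2.6 px, and 10 mm is 2.5 px, so the lift is well over 5 mm.

```bash
python3 -c "
from cell import manip
print(manip.hand_in())"
```

```text
the job is handed in; nothing more can be done
None
```

I flipped the lever, raised the platen about 10 mm and drew the frame about 121 mm out so it lies flat on the bed, clear of the platen. The job was handed in at about 24 s and no verdict was returned.

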